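Put the signing markers away in the pen stand

TASK

The card signing is over: put the two tall markers away in the grey pen stand, one in each of its two deep square wells, standing cap up on the bottom of the well. Leave the short, fatter glue stick standing where it is.

Things in the scene. Friction and masses are not known exactly. Their poses are not given: they have to be found in the camera images.
- marker_a_mid (a point): Jumbo marker pen, one of two alike: a plain round stick 26 mm in diameter and 140 mm tall, white barrel (lower 92 mm) and black cap (top 47 mm), 30 to 65 g. It stands loose and upright on the table on its flat barrel end, cap up. This point is its centre, 70 mm above its foot; its z axis runs up the stick to the cap.
- marker_b_mid (a point): Jumbo marker pen, one of two alike: a plain round stick 26 mm in diameter and 140 mm tall, white barrel (lower 92 mm) and black cap (top 47 mm), 30 to 65 g. It stands loose and upright on the table on its flat barrel end, cap up. This point is its centre, 70 mm above its foot; its z axis runs up the stick to the cap.
- stand: Grey plastic pen stand, fixed to the table, 58 mm along its x, 148 mm along its y, 85 mm high. It has two open-topped square wells, centred at y = +45 mm and y = -45 mm (x = 0); each is 50 mm by 50 mm inside and 80 mm deep (floor 5 mm above the table, walls 4 mm thick). Between the wells is a low solid block, 32 mm wide, with note paper on it, 52 mm high: not a well. Origin: centre of its underside, on the table; z up. It stands turned by up to 30 degrees either way.
- glue_mid (a point): Glue stick, to be left alone: a plain round stick 32 mm in diameter and only 92 mm tall, in the same white and black plastic as the markers, standing loose on the table among them (at least 95 mm from either, centre to centre). This point is its centre, 46 mm above its foot.
Not all that is in view belongs to the job. There is more than one size of the stand; the one meant has the size given above.

How it is judged:
By the outcome, as a careful person would: the job done as asked, in the order asked, and still so for the second after the job is handed in, with the robot touching nothing.
It also fails if it takes over 59 s, if anything falls off the work surface, if the arm or the gripper's body presses on something with over 40 N, if the wrist force passes 120 N, or if a joint passes its speed limit or range.

ROBOT

A 6-joint arm with a two-finger parallel gripper is mounted at the origin on the work surface. World frame = base frame: x ahead of the robot, y to its left, z up, the work surface at z = 0. Lengths are in mm, angles in rad, forces in N, time in s.
With the tool pointing down it reaches from about 275 to 750 mm from the base axis. Payload 10.2 kg.
Tool frame: the origin (TCP) lies at the very end of the fingers, on their centre line; the grasp point (between the pads) lies 19 mm behind it; z points along the fingers, y is the line along which they close (so a half turn about z gives the same grasp; the last joint's range is limited). The gripper opens to 85 mm and grips with 20 to 120 N. Pads are 22 mm wide; open, the fingers measure 114 mm over their backs; the gripper's body (76 mm by 85 mm) begins 54 mm behind the grasp point. The pads swing forward as they close: fully open they stand 13 mm farther back than shut.
Start: joints at [-1.545, 0.313, 1.498, -0, 1.331, -0.223], TCP at [129.263, -508.844, 231.294] pointing down, gripper open.
Joint ranges: [-2.94, 2.94], [-0.97, 2.17], [0.19, 2.56], [-1.23, 4.37], [0.02, 3.11], [-2.88, 2.88]. Speed limits (rad/s): [2.39, 2.39, 3.01, 3.14, 3.14, 3.14].

INTERFACE

Orientations are given as a unit quaternion [w, x, y, z].
In Python, from rig import ctrl gives the robot as it stands.
- The arm moves only by the tool step_arm, never from a script. Its argument "increments" is a list of rows, each a list of 3 entries, a list of its own where there are three numbers: the shift along the tool's x, y, z in cm, then the turn, a rotation vector about the tool's x, y, z in degrees, then the opening in per cent of the stroke, from 0 (shut) to 100 (fully open). A call has 1 to 8 rows; each row is the pose to reach, as a shift and turn from the pose commanded when the call began, along the tool's axes at that moment; what a row does not reach only later rows make up. A row lasts 1/8 s, in which the tool goes at most 62.5 mm and 10.7 degrees, less where a joint would pass 70% of its speed; a pose out of reach is approached as far as the arm can. A call with a gripper value outside its range is refused whole. The fingers move at their own pace and stop on an object; "squeeze" is the grip in N (left out, the last holds). Time passes only in rows, so rows that repeat a pose let the fingers close. It gives the time, the measured TCP pose, the force, the opening and the grip force at its end, in the units of the state.
- ctrl.sense(): the state, without advancing time (a new reading comes with each control period).
- ctrl.capture(name): name is "scene" or "top" or "wrist"; returns a dict with "img" (400x640x3 uint8, red, green, blue), "fx", "fy", "cx", "cy" (pixels), "extrinsics" (4x4, takes a point from camera to world coordinates). Camera axes: x right, y down, z forward; pixel columns grow to the right and rows downward; lengths in mm; the calibration is good to about 2 mm. A picture is of the moment at which its call begins. There is no depth.
- ctrl.finish_job(): hands the job in; it is judged then, once.
The state is a dict: "time_s": time; "joints": joint angles; "dq": joint speeds; "tau": joint torques, N m; "eef_pos": TCP position; "ee_rot": TCP orientation; "force": force on the tool from outside, world axes, zero at the start; "wrist_torque": the same for the moment, N m; "grip_width": opening from 0.0 (shut) to 1.0 (fully open); "grip_force": force on a finger pad.
Only numpy, scipy, OpenCV 4.12 (cv2) and the standard library are available. Lean on these libraries where they do the work, as an engineer would, in place of code of your own. Each camera call takes 0.05 s, during which the arm holds its last target. There are 200 camera calls.

## Working session

There is one attempt and no reset: what is moved stays moved. The work goes in short steps, Python scripts to look and compute and a tool call to move; the robot and the scene stay as the last step left them, time stands still between calls to the robot, and variables do not carry over. Pictures are saved under pics/ and viewed, at most 13 in all, crops included, and the job is handed in when it is done.

Besides the shell and the picture viewer there is one more tool, called after "Call:" by a JSON object that holds its "fn" and its "kwargs", one argument or row to a line. step_arm: Moves the arm, as the interface text tells. Its arguments: {"type":"object","properties":{"increments":{"type":"array"},"squeeze":{"type":"number"}},"required":["increments"]}

```bash
mkdir -p pics; python3 - <<'E'
from rig import ctrl
import cv2,pickle
d={}
for n in("scene","top","wrist"):
    c=ctrl.capture(n);d[n]=c
    cv2.imwrite(f"pics/{n}0.png",c["img"][:,:,::-1])
    print(n,c["fx"],c["cx"],c["cy"],c["extrinsics"].round(3).tolist() if hasattr(c["extrinsics"],'round') else c["extrinsics"])
pickle.dump(d,open("d0.pkl","wb"))
s=ctrl.sense();print(s["eef_pos"],s["ee_rot"],s["grip_width"],s["time_s"])
E
```

```text
scene 514.3508562587581 314.37047960792916 202.06807835962107 [[0.534, 0.614, -0.582, 1237.302], [0.846, -0.382, 0.373, -378.772], [0.006, -0.691, -0.723, 926.778], [0.0, 0.0, 0.0, 1.0]]
top 416.6361650581766 319.3048834370401 196.91750320167256 [[-0.002, -0.991, 0.136, 445.018], [-1.0, 0.004, 0.015, 62.044], [-0.015, -0.136, -0.991, 1019.048], [0.0, 0.0, 0.0, 1.0]]
wrist 353.15789386776106 319.01596667768405 190.03201900607283 [[0.245, -0.92, -0.305, 206.3], [-0.969, -0.233, -0.077, -488.715], [-0.001, 0.314, -0.949, 372.047], [0.0, 0.0, 0.0, 1.0]]
[ 129.26800721 -508.65156512  230.88450505] [-4.72669570e-04  9.92271886e-01  1.24081745e-01  4.61640336e-05] 1.0026385460086467 0.15
```

View pics/top0.png

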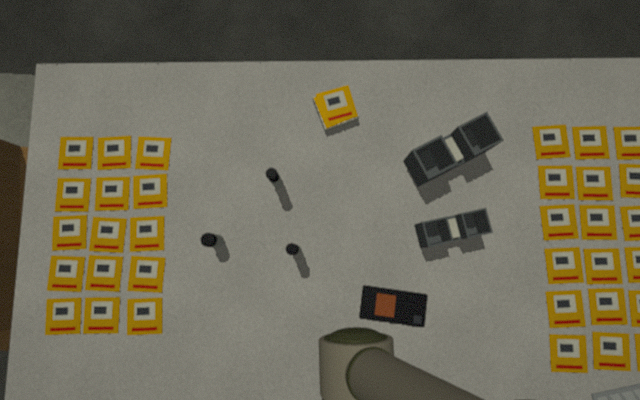

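View pics/scene0.png

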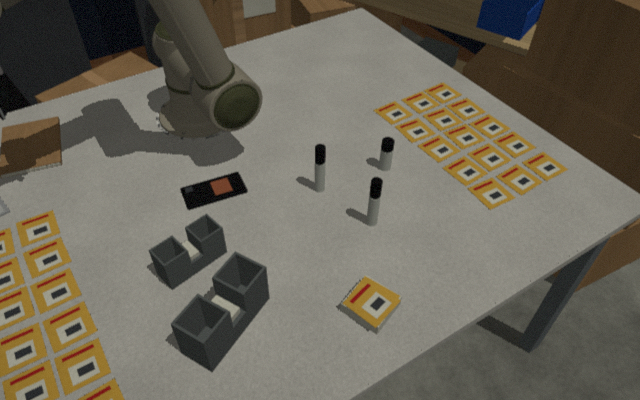

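Top view: black caps at about (272,174), (293,248) and the fatter glue stick at (209,239); two stands at (453,145) and (455,230). I'll enlarge these to measure them.

```bash
cat >h.py <<'E'
import numpy as np,cv2,pickle
def px2w(c,u,v,z):
    E=np.array(c["extrinsics"]);r=E[:3,:3]@np.array([(u-c["cx"])/c["fx"],(v-c["cy"])/c["fy"],1.])
    return (E[:3,3]+r*(z-E[2,3])/r[2])
def w2px(c,p):
    E=np.array(c["extrinsics"]);q=E[:3,:3].T@(np.array(p,float)-E[:3,3])
    return np.array([c["fx"]*q[0]/q[2]+c["cx"],c["fy"]*q[1]/q[2]+c["cy"]])
def grid(im,x0,y0,w,h,s):
    o=cv2.resize(im[y0:y0+h,x0:x0+w,::-1],None,fx=s,fy=s,interpolation=cv2.INTER_CUBIC)
    o=cv2.convertScaleAbs(o,alpha=1.6)
    for x in range(-(-x0//10)*10,x0+w,10):
        cv2.line(o,((x-x0)*s,0),((x-x0)*s,6),(0,0,255),1);cv2.putText(o,str(x),((x-x0)*s,16),0,.35,(0,0,255),1)
    for y in range(-(-y0//10)*10,y0+h,10):
        cv2.line(o,(0,(y-y0)*s),(6,(y-y0)*s),(0,0,255),1);cv2.putText(o,str(y),(8,(y-y0)*s+4),0,.35,(0,0,255),1)
    return o
E
python3 - <<'E'
from h import *
d=pickle.load(open("d0.pkl","rb"));t=d["top"]["img"];s=d["scene"]["img"]
cv2.imwrite("pics/c1.png",grid(t,400,105,105,160,5)[:, :][:600] if 0 else np.hstack([grid(t,400,105,105,100,4),grid(t,400,170,95,100,4)]))
a=grid(t,195,155,115,140,4);b=grid(s,300,135,100,140,4)
cv2.imwrite("pics/c2.png",np.hstack([a,b])[:600,:800] if 0 else cv2.resize(np.hstack([a[:,:440],b[:,:360]]),(800,560)))
E
```

```text
(no output)
```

View pics/c1.png

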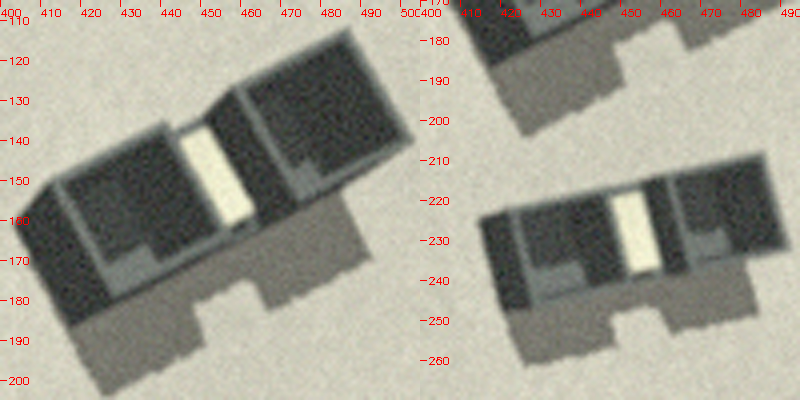

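View pics/c2.png

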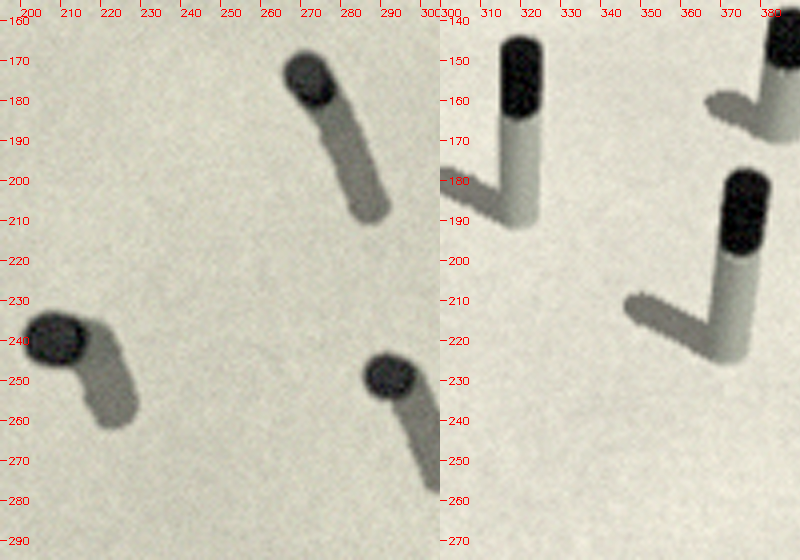

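Crop 1: large stand's rim corners are ≈(413.8,150), (428,179.5), (487.5,112), (503.3,140.5); the small stand's are (423,222), (427.5,246.3), (486.3,208), (492.5,232). Crop 2: marker cap tops at (272.2,173.8) and (292,249) in the top view. In the scene view they are at (375,180) and (320,147).

```bash
python3 - <<'E'
from h import *
d=pickle.load(open("d0.pkl","rb"));t=d["top"];s=d["scene"]
for nm,P,zs in (("L",[(413.8,150),(428,179.5),(487.5,112),(503.3,140.5)],(85,110)),("S",[(423,222),(427.5,246.3),(486.3,208),(492.5,232)],(60,85))):
  for z in zs:
    W=[px2w(t,*p,z) for p in P]
    n=np.linalg.norm
    v=(W[0]+W[1]-W[2]-W[3])
    print(nm,z,"len",n(W[0]-W[2]).round(1),n(W[1]-W[3]).round(1),"wid",n(W[0]-W[1]).round(1),n(W[2]-W[3]).round(1),"c",np.mean(W,0).round(1),"ydir deg",np.degrees(np.arctan2(v[1],v[0])).round(1),"scene px",[w2px(s,w).round(0).tolist() for w in W])
for nm,tp in(("A",(272.2,173.8)),("B",(292,249))):
    w=px2w(t,*tp,140);print(nm,w.round(1),"scene top",w2px(s,w),"foot",w2px(s,[w[0],w[1],0]))
w=px2w(t,205,239,92);print("glue",w)
for sp in((375,180),(320,147)): print(px2w(s,*sp,140).round(1))
E
```

```text
L 85 len 194.5 196.9 wid 74.9 75.2 c [ 691.  -242.8   85. ] ydir deg 117.2 scene px [[263.0, 277.0], [234.0, 260.0], [201.0, 355.0], [169.0, 335.0]]
L 110 len 189.3 191.6 wid 72.9 73.2 c [ 684.5 -234.6  110. ] ydir deg 117.2 scene px [[263.0, 266.0], [235.0, 250.0], [202.0, 342.0], [171.0, 322.0]]
S 60 len 149.7 152.4 wid 56.0 56.2 c [ 505.7 -239.7   60. ] ydir deg 102.2 scene px [[220.0, 236.0], [206.0, 221.0], [161.0, 275.0], [147.0, 259.0]]
S 85 len 145.8 148.5 wid 54.6 54.8 c [ 504.1 -231.8   85. ] ydir deg 102.2 scene px [[221.0, 227.0], [207.0, 213.0], [163.0, 265.0], [149.0, 249.0]]
A [616.2 176.2 140. ] scene top [374.3935817  179.59753297] foot [369.11332174 221.614707  ]
B [455.7 132.6 140. ] scene top [318.62403968 146.35939052] foot [317.94462282 188.47084751]
glue [478.79288368 330.30851024  92.        ]
[617.9 176.6 140. ]
[459.3 134.1 140. ]
```

The small stand matches the 148×58 size: centre ≈(504,-232), yaw ≈12°. Markers are at A ≈(617,176) and B ≈(457.5,133). The tool yaw is already 14°, so I keep it and start moving over A.

Call:
{"fn": "step_arm", "kwargs": {
  "increments": [
    [[64.1, -54.4, 0], [0, 0, 0], 100],
    [[64.1, -54.4, 0], [0, 0, 0], 100],
    [[64.1, -54.4, 0], [0, 0, 0], 100],
    [[64.1, -54.4, 0], [0, 0, 0], 100],
    [[64.1, -54.4, 0], [0, 0, 0], 100],
    [[64.1, -54.4, 0], [0, 0, 0], 100],
    [[64.1, -54.4, 0], [0, 0, 0], 100],
    [[64.1, -54.4, 0], [0, 0, 0], 100]
  ],
  "squeeze": 40
}}

```text
time_s: 1.15
eef_pos: [419.9, -99.5, 231.4]
ee_rot: [0.0, 0.992, 0.124, 0.0]
force: [0.6, -0.5, -0.3]
grip_width: 0.997
grip_force: 0.0
```

Call:
{"fn": "step_arm", "kwargs": {
  "increments": [
    [[25.9, -21.9, 0], [0, 0, 0], 100],
    [[25.9, -21.9, 0], [0, 0, 0], 100],
    [[25.9, -21.9, 0], [0, 0, 0], 100],
    [[25.9, -21.9, 0], [0, 0, 0], 100],
    [[25.9, -21.9, 0], [0, 0, 0], 100],
    [[25.9, -21.9, 0], [0, 0, 0], 100],
    [[25.9, -21.9, 0], [0, 0, 0], 100],
    [[25.9, -21.9, 0], [0, 0, 0], 100]
  ]
}}

```text
time_s: 2.15
eef_pos: [615.9, 174.0, 231.1]
ee_rot: [0.0, 0.992, 0.124, -0.0]
force: [-0.5, -0.7, 0.8]
grip_width: 1.003
grip_force: 0.0
```

```bash
cat >>h.py <<'E'
from scipy.spatial.transform import Rotation as Ro
def go(s,p):
    w=s["ee_rot"];R=Ro.from_quat([w[1],w[2],w[3],w[0]]).as_matrix()
    return (R.T@(np.array(p)-s["eef_pos"])/10).round(2)
E
python3 - <<'E'
from h import *
from rig import ctrl
c=ctrl.capture("wrist");cv2.imwrite("pics/w1.png",c["img"][:,:,::-1])
s=ctrl.sense();print(s["eef_pos"],go(s,[617,176.4,92]));pickle.dump(c,open("w1.pkl","wb"))
for p in([617,176.4,140],[617,176.4,0],[457.5,133.3,140]):print(w2px(c,p))
E
```

```text
[615.87403784 173.76096813 231.40037709] [ 0.18 -0.23 13.94]
[316.68674046 191.24001701]
[317.41554058 149.58276882]
[320.37333995 377.40448187]
```

View pics/w1.png

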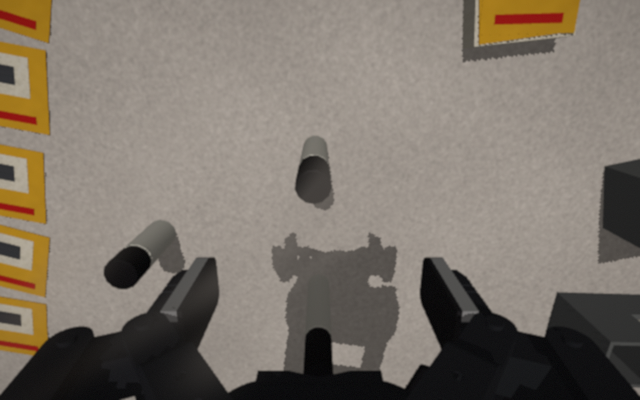

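Wrist view: marker A's cap top is centred at about (313,183), close to prediction (317,191), with B below at (318,345) and the glue stick left at (125,268).

```bash
python3 - <<'E'
from h import *
c=pickle.load(open("w1.pkl","rb"))
print(px2w(c,313,184,140),px2w(c,315,143,0),px2w(c,318,342,140))
cv2.imwrite("pics/w1c.png",grid(c["img"],280,120,75,100,6))
E
```

```text
[621.48434098 180.14062357 140.        ] [623.26543566 180.62071882   0.        ] [492.52027254 144.16348058 140.        ]
```

View pics/w1c.png

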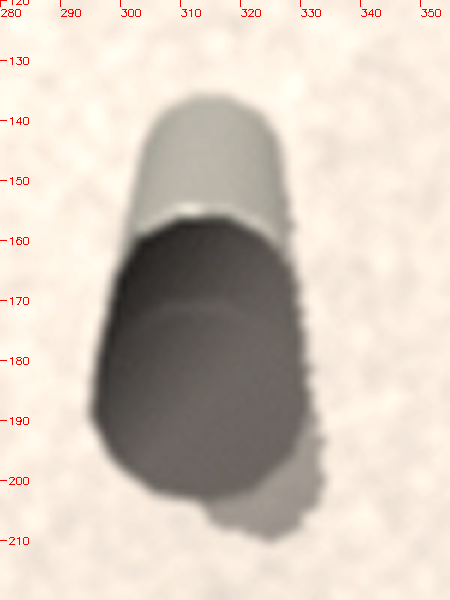

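The top disc is at (313.3,186.5), so A ≈ (619,179). Descend and grip.

Call:
{"fn": "step_arm", "kwargs": {
  "increments": [
    [[0.4, -0.4, 3], [0, 0, 0], 100],
    [[0.4, -0.4, 7], [0, 0, 0], 100],
    [[0.4, -0.4, 11], [0, 0, 0], 100],
    [[0.4, -0.4, 13.9], [0, 0, 0], 100],
    [[0.4, -0.4, 13.9], [0, 0, 0], 100],
    [[0.4, -0.4, 13.9], [0, 0, 0], 60],
    [[0.4, -0.4, 13.9], [0, 0, 0], 30],
    [[0.4, -0.4, 13.9], [0, 0, 0], 10]
  ],
  "squeeze": 40
}}

```text
time_s: 3.2
eef_pos: [619.4, 179.5, 93.3]
ee_rot: [0.0, 0.992, 0.124, 0.001]
force: [-1.1, 0.5, -0.7]
grip_width: 0.374
grip_force: 0.0
```

Call:
{"fn": "step_arm", "kwargs": {
  "increments": [
    [[0, 0, 0], [0, 0, 0], 10],
    [[0, 0, 0], [0, 0, 0], 10],
    [[0, 0, 0], [0, 0, 0], 10],
    [[0, 0, 0], [0, 0, 0], 10]
  ]
}}

```text
time_s: 3.7
eef_pos: [619.5, 179.5, 93.2]
ee_rot: [0.0, 0.992, 0.124, 0.001]
force: [0.1, 0.2, 5.5]
grip_width: 0.293
grip_force: 39.2
```

Call:
{"fn": "step_arm", "kwargs": {
  "increments": [
    [[0, 0, -1], [0, 0, 0], 10],
    [[0, 0, -3], [0, 0, 0], 10],
    [[0, 0, -6], [0, 0, 0], 10],
    [[0, 0, -9.5], [0, 0, 0], 10],
    [[0, 0, -13], [0, 0, 0], 10],
    [[-1, 2, -14.5], [0, 0, 0], 10],
    [[-2.5, 4.8, -15], [0, 0, 0], 10],
    [[-4.2, 8.1, -15], [0, 0, 0], 10]
  ]
}}

```text
time_s: 4.7
eef_pos: [597.5, 88.9, 242.1]
ee_rot: [0.0, 0.992, 0.124, -0.0]
force: [1.3, -1.0, -0.5]
grip_width: 0.297
grip_force: 39.3
```

Call:
{"fn": "step_arm", "kwargs": {
  "increments": [
    [[-2, 3.9, 0], [0, 0, 0], 10],
    [[-4.2, 8.1, 0], [0, 0, 0], 10],
    [[-6.5, 12.6, 0], [0, 0, 0], 10],
    [[-8.8, 17.1, 0], [0, 0, 0], 10],
    [[-11, 21.3, 0], [0, 0, 0], 10],
    [[-13, 25.2, 0], [0, 0, 0], 10],
    [[-14.8, 28.6, 0], [0, 0, 0], 10],
    [[-16.2, 31.2, 0], [0, 0, 0], 10]
  ]
}}

```text
time_s: 5.7
eef_pos: [516.4, -253.7, 241.6]
ee_rot: [-0.0, 0.992, 0.123, -0.001]
force: [0.7, -0.2, -0.4]
grip_width: 0.292
grip_force: 39.3
```

```bash
python3 - <<'E'
from h import *
from rig import ctrl
c=ctrl.capture("wrist");s=ctrl.sense();pickle.dump(c,open("w2.pkl","wb"));cv2.imwrite("pics/w2.png",c["img"][:,:,::-1])
print(s["eef_pos"],s["grip_width"],s["grip_force"],go(s,[513.5,-276,240]))
E
```

```text
[ 515.64933678 -256.48606492  241.37668703] 0.29357842675926704 39.28695201873779 [-0.68  1.84  0.14]
```

View pics/w2.png

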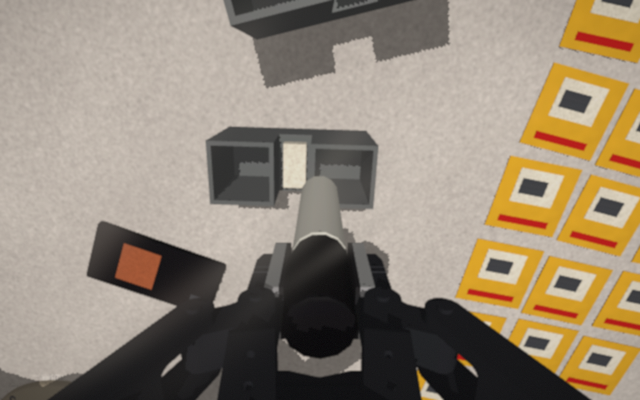

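Wrist view: the target stand's rim corners are ≈(206,141), (377,146), (374,208), (210,206). The right well (W-) spans u ≈315–377.

```bash
python3 - <<'E'
from h import *
c=pickle.load(open("w2.pkl","rb"))
W=[px2w(c,*p,85) for p in((206,141),(377,146),(374,208),(210,206))]
v=W[0]+W[3]-W[1]-W[2];v/=np.linalg.norm(v);m=np.mean(W,0)
print(np.round(W,1),m,np.degrees(np.arctan2(v[1],v[0])),m+45*v,m-45*v,[np.linalg.norm(W[i]-W[(i+1)%4]) for i in range(4)])
print("marker foot h",px2w(c,320,188,147))
t=pickle.load(open("d0.pkl","rb"))["top"]
cv2.imwrite("pics/w2c.png",grid(c["img"],195,115,190,105,4))
E
```

```text
[[ 516.8 -154.1   85. ]
 [ 548.  -296.2   85. ]
 [ 493.1 -310.2   85. ]
 [ 458.9 -166.2   85. ]] [ 504.21330131 -231.64722043   85.        ] 102.88561793005924 [ 494.17805697 -187.78044631   85.        ] [ 514.24854565 -275.51399454   85.        ] [np.float64(145.50139001954062), np.float64(56.68934333243806), np.float64(148.0366291208373), np.float64(59.11440963155298)]
marker foot h [ 519.24257114 -253.15653598  147.        ]
```

View pics/w2c.png

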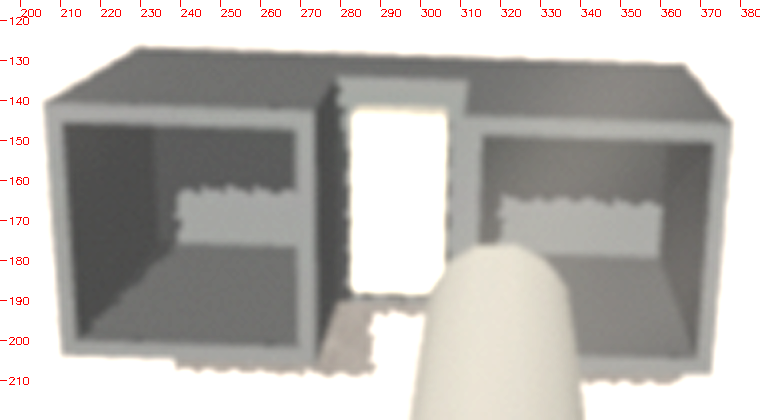

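The corner fit agrees with the top view: W- ≈ (514,-275.7), W+ ≈ (494.3,-187.9).

Call:
{"fn": "step_arm", "kwargs": {
  "increments": [
    [[-0.4, 1.0, 0], [0, 0, 0], 10],
    [[-0.6, 1.8, 0], [0, 0, 0], 10],
    [[-0.6, 1.8, 0], [0, 0, 0], 10],
    [[-0.6, 1.8, 0], [0, 0, 0], 10],
    [[-0.6, 1.8, 0.5], [0, 0, 0], 10],
    [[-0.6, 1.8, 1.5], [0, 0, 0], 10],
    [[-0.6, 1.8, 3], [0, 0, 0], 10],
    [[-0.6, 1.8, 4], [0, 0, 0], 10]
  ]
}}

```text
time_s: 6.75
eef_pos: [516.4, -270.3, 200.7]
ee_rot: [-0.001, 0.992, 0.124, -0.001]
force: [-0.1, -0.3, -0.5]
grip_width: 0.294
grip_force: 39.3
```

```bash
python3 - <<'E'
from h import *
from rig import ctrl
s=ctrl.sense();print(s["eef_pos"],s["force"],go(s,[514,-275.7,99]))
E
```

```text
[ 516.43884923 -270.27675487  200.70909902] [-0.07632719 -0.32693741 -0.49715408] [-0.36  0.48 10.17]
```

Call:
{"fn": "step_arm", "kwargs": {
  "increments": [
    [[-0.4, 0.5, 0], [0, 0, 0], 10],
    [[-0.4, 0.5, 1], [0, 0, 0], 10],
    [[-0.4, 0.5, 3], [0, 0, 0], 10],
    [[-0.4, 0.5, 5], [0, 0, 0], 10],
    [[-0.4, 0.5, 7], [0, 0, 0], 10],
    [[-0.4, 0.5, 8.5], [0, 0, 0], 10],
    [[-0.4, 0.5, 9.4], [0, 0, 0], 10],
    [[-0.4, 0.5, 9.4], [0, 0, 0], 10]
  ]
}}

```text
time_s: 7.75
eef_pos: [514.0, -276.4, 108.0]
ee_rot: [-0.0, 0.992, 0.124, -0.0]
force: [-0.0, 0.7, -0.0]
grip_width: 0.296
grip_force: 39.3
```

Call:
{"fn": "step_arm", "kwargs": {
  "increments": [
    [[0, 0, 0.2], [0, 0, 0], 10],
    [[0, 0, 0.4], [0, 0, 0], 10],
    [[0, 0, 0.6], [0, 0, 0], 10],
    [[0, 0, 0.8], [0, 0, 0], 10],
    [[0, 0, 0.8], [0, 0, 0], 10],
    [[0, 0, 0.8], [0, 0, 0], 10]
  ]
}}

```text
time_s: 8.5
eef_pos: [514.1, -276.4, 100.3]
ee_rot: [0.0, 0.992, 0.124, 0.0]
force: [-0.5, 0.5, -0.8]
grip_width: 0.294
grip_force: 39.3
```

Call:
{"fn": "step_arm", "kwargs": {
  "increments": [
    [[0, 0, 0.1], [0, 0, 0], 10],
    [[0, 0, 0.2], [0, 0, 0], 10],
    [[0, 0, 0.2], [0, 0, 0], 10],
    [[0, 0, 0.2], [0, 0, 0], 10]
  ]
}}

```text
time_s: 9.0
eef_pos: [514.1, -276.4, 98.3]
ee_rot: [-0.0, 0.992, 0.124, 0.0]
force: [-0.3, 0.0, -0.9]
grip_width: 0.295
grip_force: 39.3
```

Call:
{"fn": "step_arm", "kwargs": {
  "increments": [
    [[0, 0, 0.1], [0, 0, 0], 10],
    [[0, 0, 0.1], [0, 0, 0], 10],
    [[0, 0, 0.1], [0, 0, 0], 10]
  ]
}}

```text
time_s: 9.38
eef_pos: [514.1, -276.4, 97.3]
ee_rot: [-0.0, 0.992, 0.124, -0.0]
force: [0.2, -0.0, -0.6]
grip_width: 0.298
grip_force: 39.3
```

Call:
{"fn": "step_arm", "kwargs": {
  "increments": [
    [[0, 0, 0.1], [0, 0, 0], 10],
    [[0, 0, 0.1], [0, 0, 0], 10],
    [[0, 0, 0.2], [0, 0, 0], 10],
    [[0, 0, 0.2], [0, 0, 0], 10]
  ]
}}

```text
time_s: 9.88
eef_pos: [514.6, -276.6, 97.1]
ee_rot: [0.001, 0.992, 0.124, 0.001]
force: [-3.0, 2.2, 13.7]
grip_width: 0.296
grip_force: 40.6
```

The marker is on the floor (contact felt). Ease back, then release gently to a partial opening.

Call:
{"fn": "step_arm", "kwargs": {
  "increments": [
    [[0, 0, -0.1], [0, 0, 0], 10],
    [[0, 0, -0.15], [0, 0, 0], 10],
    [[0, 0, -0.15], [0, 0, 0], 33],
    [[0, 0, -0.15], [0, 0, 0], 38],
    [[0, 0, -0.15], [0, 0, 0], 45],
    [[0, 0, -0.15], [0, 0, 0], 55],
    [[0, 0, -0.15], [0, 0, 0], 62],
    [[0, 0, -0.15], [0, 0, 0], 62]
  ]
}}

```text
time_s: 10.88
eef_pos: [514.1, -276.4, 96.8]
ee_rot: [-0.0, 0.992, 0.124, -0.0]
force: [0.0, 0.2, -0.4]
grip_width: 0.621
grip_force: 0.0
```

Call:
{"fn": "step_arm", "kwargs": {
  "increments": [
    [[0, 0, -1], [0, 0, 0], 62],
    [[0, 0, -3], [0, 0, 0], 62],
    [[0, 0, -6], [0, 0, 0], 62],
    [[0, 0, -10], [0, 0, 0], 62],
    [[0, 0, -14], [0, 0, 0], 62],
    [[0, 0, -15], [0, 0, 0], 62],
    [[0, 0, -15], [0, 0, 0], 62]
  ]
}}

```text
time_s: 11.75
eef_pos: [514.1, -276.3, 247.0]
ee_rot: [0.0, 0.992, 0.124, 0.0]
force: [-0.5, 0.7, -0.5]
grip_width: 0.62
grip_force: 0.0
```

```bash
python3 - <<'E'
from h import *
from rig import ctrl
c=ctrl.capture("wrist");s=ctrl.sense();t=ctrl.capture("top")
o=np.hstack([cv2.resize(c["img"][:,:,::-1],(480,300)),cv2.resize(t["img"][160:280,190:318,::-1],(320,300))])
cv2.imwrite("pics/w3.png",o)
print(s["eef_pos"],s["time_s"],go(s,[458.5,135,240]))
E
```

```text
[ 513.82831216 -276.18680115  245.9907914 ] 11.8 [  4.76 -41.21   0.64]
```

View pics/w3.png

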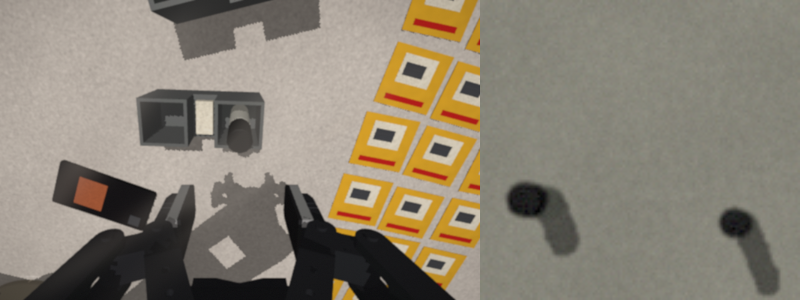

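Marker A stands upright in the right well (left panel ≈(240,130)). B (right panel ≈(736,222)) and the glue are undisturbed. Next, B.

Call:
{"fn": "step_arm", "kwargs": {
  "increments": [
    [[4.8, -41.2, 0.5], [0, 0, 0], 100],
    [[4.8, -41.2, 0.5], [0, 0, 0], 100],
    [[4.8, -41.2, 0.5], [0, 0, 0], 100],
    [[4.8, -41.2, 0.5], [0, 0, 0], 100],
    [[4.8, -41.2, 0.5], [0, 0, 0], 100],
    [[4.8, -41.2, 0.5], [0, 0, 0], 100],
    [[4.8, -41.2, 0.5], [0, 0, 0], 100],
    [[4.8, -41.2, 0.5], [0, 0, 0], 100]
  ]
}}

```text
time_s: 12.85
eef_pos: [458.1, 136.8, 240.7]
ee_rot: [-0.0, 0.992, 0.126, -0.001]
force: [0.5, -1.4, -0.2]
grip_width: 1.0
grip_force: 0.0
```

Call:
{"fn": "step_arm", "kwargs": {
  "increments": [
    [[0, 0, 0], [0, 0, 0], 100],
    [[0, 0, 0], [0, 0, 0], 100]
  ]
}}

```text
time_s: 13.1
eef_pos: [459.3, 133.7, 241.5]
ee_rot: [0.0, 0.992, 0.123, -0.0]
force: [-0.4, 0.5, -0.3]
grip_width: 0.997
grip_force: 0.0
```

```bash
python3 - <<'E'
from h import *
from rig import ctrl
c=ctrl.capture("wrist");s=ctrl.sense()
p=w2px(c,[459,135,140]);print(p)
x,y=int(p[0])-50,int(p[1])-60
cv2.imwrite("pics/w4.png",grid(c["img"],x,y,100,110,5));pickle.dump(c,open("w4.pkl","wb"))
print(s["eef_pos"],go(s,[459,135.3,92]),x,y)
E
```

```text
[317.81584133 188.91741459]
[459.32978825 133.78131672 241.53840162] [ 1.000e-02 -1.600e-01  1.495e+01] 267 128
```

View pics/w4.png

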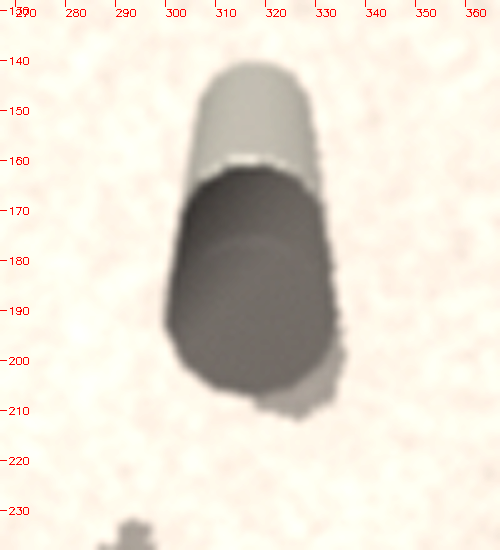

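B's top disc is at (317,191), within 2 px of the prediction. Descend and grip.

Call:
{"fn": "step_arm", "kwargs": {
  "increments": [
    [[0, -0.2, 3], [0, 0, 0], 100],
    [[0, -0.2, 7], [0, 0, 0], 100],
    [[0, -0.2, 11], [0, 0, 0], 100],
    [[0, -0.2, 14], [0, 0, 0], 100],
    [[0, -0.2, 14.9], [0, 0, 0], 100],
    [[0, -0.2, 14.9], [0, 0, 0], 60],
    [[0, -0.2, 14.9], [0, 0, 0], 30],
    [[0, -0.2, 14.9], [0, 0, 0], 10]
  ],
  "squeeze": 40
}}

```text
time_s: 14.15
eef_pos: [459.1, 136.7, 93.7]
ee_rot: [0.0, 0.992, 0.124, 0.001]
force: [-0.4, -0.3, 1.3]
grip_width: 0.383
grip_force: 0.0
```

Call:
{"fn": "step_arm", "kwargs": {
  "increments": [
    [[0, 0, 0], [0, 0, 0], 10],
    [[0, 0, 0], [0, 0, 0], 10],
    [[0, 0, 0], [0, 0, 0], 10],
    [[0, 0, 0], [0, 0, 0], 10]
  ]
}}

```text
time_s: 14.65
eef_pos: [459.3, 136.6, 93.6]
ee_rot: [0.0, 0.992, 0.124, 0.001]
force: [-0.5, -1.1, 6.6]
grip_width: 0.295
grip_force: 39.3
```

Call:
{"fn": "step_arm", "kwargs": {
  "increments": [
    [[0, 0, -1], [0, 0, 0], 10],
    [[0, 0, -3], [0, 0, 0], 10],
    [[0, 0, -6], [0, 0, 0], 10],
    [[0, 0, -9.5], [0, 0, 0], 10],
    [[0, 0, -13], [0, 0, 0], 10],
    [[-0.3, 2, -14.5], [0, 0, 0], 10],
    [[-0.7, 4.8, -15], [0, 0, 0], 10],
    [[-1.2, 8.3, -15], [0, 0, 0], 10]
  ]
}}

```text
time_s: 15.65
eef_pos: [467.5, 52.8, 243.8]
ee_rot: [0.0, 0.992, 0.125, 0.001]
force: [-0.4, -0.3, 0.1]
grip_width: 0.293
grip_force: 39.3
```

Call:
{"fn": "step_arm", "kwargs": {
  "increments": [
    [[-0.5, 3.5, 0], [0, 0, 0], 10],
    [[-1, 7.5, 0], [0, 0, 0], 10],
    [[-1.6, 11.5, 0], [0, 0, 0], 10],
    [[-2.1, 15.5, 0], [0, 0, 0], 10],
    [[-2.6, 19, 0], [0, 0, 0], 10],
    [[-3, 21.8, 0], [0, 0, 0], 10],
    [[-3.3, 23.5, 0], [0, 0, 0], 10],
    [[-3.4, 24, 0], [0, 0, 0], 10]
  ]
}}

```text
time_s: 16.65
eef_pos: [493.6, -188.0, 242.9]
ee_rot: [-0.0, 0.992, 0.124, -0.0]
force: [0.2, 0.7, -0.8]
grip_width: 0.29
grip_force: 39.3
```

Call:
{"fn": "step_arm", "kwargs": {
  "increments": [
    [[0, 0, 0], [0, 0, 0], 10],
    [[0, 0, 0], [0, 0, 0], 10],
    [[0, 0, 0], [0, 0, 0], 10]
  ]
}}

```text
time_s: 17.02
eef_pos: [493.7, -187.1, 242.9]
ee_rot: [-0.0, 0.992, 0.124, 0.0]
force: [-0.1, 0.4, -1.0]
grip_width: 0.293
grip_force: 39.3
```

```bash
python3 - <<'E'
from h import *
from rig import ctrl
s=ctrl.sense();print(s["eef_pos"],s["grip_force"],go(s,[494.3,-187.9,99.6]))
E
```

```text
[ 493.66776175 -187.10510993  242.89713238] 39.320366978645325 [ 0.04  0.09 14.33]
```

Call:
{"fn": "step_arm", "kwargs": {
  "increments": [
    [[0, 0.1, 1], [0, 0, 0], 10],
    [[0, 0.1, 3], [0, 0, 0], 10],
    [[0, 0.1, 6], [0, 0, 0], 10],
    [[0, 0.1, 9], [0, 0, 0], 10],
    [[0, 0.1, 11.5], [0, 0, 0], 10],
    [[0, 0.1, 13], [0, 0, 0], 10],
    [[0, 0.1, 13.9], [0, 0, 0], 10],
    [[0, 0.1, 14], [0, 0, 0], 10]
  ]
}}

```text
time_s: 18.02
eef_pos: [493.9, -188.7, 102.7]
ee_rot: [-0.0, 0.992, 0.124, -0.0]
force: [-0.1, -0.5, 0.1]
grip_width: 0.296
grip_force: 39.3
```

Call:
{"fn": "step_arm", "kwargs": {
  "increments": [
    [[0, 0, 0.1], [0, 0, 0], 10],
    [[0, 0, 0.2], [0, 0, 0], 10],
    [[0, 0, 0.3], [0, 0, 0], 10],
    [[0, 0, 0.3], [0, 0, 0], 10]
  ]
}}

```text
time_s: 18.52
eef_pos: [493.9, -188.7, 99.8]
ee_rot: [-0.0, 0.992, 0.124, 0.0]
force: [0.0, 0.4, -0.4]
grip_width: 0.292
grip_force: 39.3
```

Call:
{"fn": "step_arm", "kwargs": {
  "increments": [
    [[0, 0, 0.1], [0, 0, 0], 10],
    [[0, 0, 0.2], [0, 0, 0], 10],
    [[0, 0, 0.2], [0, 0, 0], 10],
    [[0, 0, 0.25], [0, 0, 0], 10],
    [[0, 0, 0.25], [0, 0, 0], 10]
  ]
}}

```text
time_s: 19.15
eef_pos: [494.0, -188.8, 97.6]
ee_rot: [0.0, 0.992, 0.124, 0.0]
force: [-0.4, 0.6, 3.9]
grip_width: 0.294
grip_force: 39.6
```

Light contact with the well floor. Release and withdraw.

Call:
{"fn": "step_arm", "kwargs": {
  "increments": [
    [[0, 0, 0], [0, 0, 0], 10],
    [[0, 0, 0], [0, 0, 0], 33],
    [[0, 0, 0], [0, 0, 0], 38],
    [[0, 0, 0], [0, 0, 0], 45],
    [[0, 0, 0], [0, 0, 0], 55],
    [[0, 0, 0], [0, 0, 0], 62],
    [[0, 0, 0], [0, 0, 0], 62],
    [[0, 0, -0.5], [0, 0, 0], 62]
  ]
}}

```text
time_s: 20.15
eef_pos: [493.7, -188.6, 102.2]
ee_rot: [-0.0, 0.992, 0.124, -0.0]
force: [-0.6, -0.2, 0.5]
grip_width: 0.621
grip_force: 0.0
```

Call:
{"fn": "step_arm", "kwargs": {
  "increments": [
    [[0, 0, -1], [0, 0, 0], 62],
    [[0, 0, -3], [0, 0, 0], 62],
    [[0, 0, -6], [0, 0, 0], 62],
    [[0, 0, -10], [0, 0, 0], 62],
    [[0, 0, -14], [0, 0, 0], 62],
    [[0, 0, -15], [0, 0, 0], 62],
    [[0, 0, -15], [0, 0, 0], 62],
    [[0, 0, -15], [0, 0, 0], 62]
  ]
}}

```text
time_s: 21.15
eef_pos: [493.5, -188.4, 251.1]
ee_rot: [-0.001, 0.992, 0.124, -0.001]
force: [-0.7, -0.4, 0.8]
grip_width: 0.619
grip_force: 0.0
```

```bash
python3 - <<'E'
from h import *
from rig import ctrl
c=ctrl.capture("wrist");s=ctrl.sense();t=ctrl.capture("scene")
cv2.imwrite("pics/w5.png",np.hstack([cv2.resize(c["img"][90:290,200:440,::-1],(480,400)),cv2.resize(t["img"][120:280,310:438,::-1],(320,400))]))
print(s["eef_pos"],s["time_s"])
E
```

```text
[ 493.49918005 -188.44184376  251.08194703] 21.2
```

View pics/w5.png

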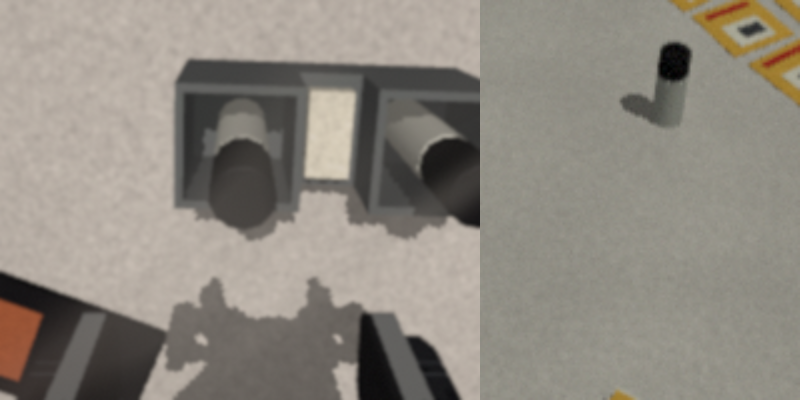

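Both markers stand upright, one in each well (crop ≈(243,165) and (450,170); the tilt is radial perspective only). The glue stick still stands.

```bash
python3 -c "
from rig import ctrl
print(ctrl.finish_job())"
```

```text
the job is handed in; nothing more can be done
None
```

Both markers are standing cap up in the two wells of the 148 mm pen stand, the glue stick is still standing where it was, and I handed the job in at about 21 s.

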